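Finish packing a box of jars and a medicine bottle

ROBOT

A 7-joint arm with a two-finger parallel gripper is mounted at the origin on a cart in front of the work surface, level with it; the furniture and walls round the work are solid. World frame = base frame: x ahead of the robot, y to its left, z up, the work surface at z = 0. Lengths are in m, angles in rad, forces in N, time in s.
With the tool pointing down it reaches from about 0.4 to 0.85 m from the base axis. Payload 4.5 kg.
Tool frame: the origin (TCP) lies midway between the tips of the shut fingers; the grasp point (between the pads) lies 19 mm behind it; z points along the fingers, y is the line along which they close (so a half turn about z gives the same grasp; the last joint's range is limited). The gripper opens to 88 mm and grips with 3 to 60 N. Pads are 18 mm wide; open, the fingers measure 123 mm over their backs; the gripper's body (75 mm by 187 mm) begins 45 mm behind the grasp point.
Start: joints at [-1.313, 0.689, -0.195, 1.565, 0.157, 0.902, -0.215], TCP at [0.139, 0.609, 0.239] pointing down, gripper open.
Joint ranges: [-3.01, 3.01], [-0.46, 2.08], [-1.47, 1.51], [0.13, 2.56], [-1, 4.14], [0.04, 2.09], [-2.66, 2.66]. Speed limits (rad/s): [2.57, 2.57, 3.14, 3.14, 3.14, 3.14, 3.14].

INTERFACE

Orientations are given as a unit quaternion [x, y, z, w].
In Python, from plant import sensors, eyes, finish_job gives the robot as it stands.
- The arm moves only by the tool send_rows, never from a script. Its argument "rows" is text: rows parted by semicolons, each of 4 numbers parted by spaces: the shift along the tool's x, y, z normalised to -1 to 1, where 1 is 30 cm, then the turn about the tool's z normalised to -1 to 1, where 1 is 2 pi rad. A call has 1 to 10 rows; each row is the pose to reach, as a shift and turn from the pose commanded when the call began, along the tool's axes at that moment, turning the shorter way round; what a row does not reach only later rows make up. A row lasts 1/12 s, in which the tool goes at most 41.7 mm and 7.16 degrees, less where a joint would pass 70% of its speed; a pose out of reach is approached as far as the arm can. A call with a number of a shift or a turn outside -1 to 1 is refused whole. A call with a gripper value outside its range is refused whole. "jaw" is the closure, from -1 (fully open) to 1 (shut), set as the call begins (left out, the last holds). The fingers move at their own pace and stop on an object; "force" is the grip in N (left out, the last holds). Time passes only in rows, so rows that repeat a pose let the fingers close. It gives the time, the measured TCP pose, the force, the opening and the grip force at its end, in the units of the state.
- sensors.get_state(): the state, without advancing time (a new reading comes with each control period).
- eyes.snapshot(name): name is "scene" or "top"; returns (picture, depth): 420x560x3 uint8, red, green, blue; 420x560 float32, m along the optical axis (not along the pixel's ray), 0 where there is no reading.
- eyes.calibration(name): a dict with "fov_y" (degrees; the focal length in pixels is half the picture's height over the tangent of half this angle, whatever the lens; pixels are square), "cx", "cy" (the principal point, pixels), "dist_coeffs" ([k1, k2, p1, p2, k3] as OpenCV has them; the pictures are not rectified), "world_from_camera" (4x4, takes a point from camera to world coordinates). Camera axes: x right, y down, z forward; pixel columns grow to the right and rows downward; lengths in m; the calibration is good to about 2 mm. A picture is of the moment at which its call begins. calibration takes no time and is no camera call.
- finish_job(): hands the job in; it is judged then, once.
The state is a dict: "clock": time; "q": joint angles; "qd": joint speeds; "joint_torque": joint torques, N m; "tool_pos": TCP position; "eef_rot": TCP orientation; "contact_force": force on the tool from outside, world axes, zero at the start; "moment": the same for the moment, N m; "opening": opening from 0.0 (shut) to 1.0 (fully open); "finger_force": force on a finger pad.
Only numpy, scipy, OpenCV 4.12 (cv2) and the standard library are available. Lean on these libraries where they do the work, as an engineer would, in place of code of your own. Each camera call takes 0.05 s, during which the arm holds its last target. There are 200 camera calls.

TASK

Finish packing the small open wooden box: put the tall round jar from the table into it, and also the one of the three lying square bottles that fills the remaining space snugly: one is too wide, one too slim. Slide the low jar that is already in the box along as needed to make room; before the bottle goes in, stand it upright on the table and let go of it, so that it can be taken again from above by its cap. In the end both jars and the bottle stand upright on the floor of the box, and the other two bottles still lie where they were.

Things in the scene. Friction and masses are not known exactly. Their poses are not given: they have to be found in the camera images.
- pack_box: Dark wooden open box with brass corner plates, fixed to the table. Outside 80 (x) x 186 (y) x 45 mm (z); inside 68 x 174 mm, without dividers; floor 6 mm thick, walls 6 mm. Origin at the centre of its underside, z up, long side along its y. A row of the two jars and the right bottle fills the length with about 4 mm to spare.
- low_jar: Round dark brown jar with black screw lid, 59 mm in diameter, 46 mm tall, standing loose in the box, off its middle towards the box's +y end but not against the end wall (30 to 50 mm is free beyond it). Origin at the centre of its underside, z up. Its top is 52 mm above the table when in the box.
- tall_jar: Round dark brown jar with black screw lid, 63 mm in diameter, 66 mm tall (lid is the top 20 mm), standing on the table between the press and the back. Origin at the centre of its underside, z up.
- bottle_mid: Square dark brown bottle, 48 mm square, 98 mm long, round black screw cap, blank labels; lies on its side. Origin: centre of the square base face; x runs from base to cap, y and z square to the sides: upright when x points up. Sides x = 0 to 66 mm, shoulder to 73, cap 78 to 98 mm, cap diameter 38 mm.
- bottle_wide: Square dark brown bottle, 60 mm square, 98 mm long, round black screw cap, blank labels; lies on its side. Origin: centre of the square base face; x runs from base to cap, y and z square to the sides: upright when x points up. Sides x = 0 to 66 mm, shoulder to 73, cap 78 to 98 mm, cap diameter 38 mm.
- bottle_slim: Square dark brown bottle, 38 mm square, 98 mm long, round black screw cap, blank labels; lies on its side. Origin: centre of the square base face; x runs from base to cap, y and z square to the sides: upright when x points up. Sides x = 0 to 66 mm, shoulder to 73, cap 78 to 98 mm, cap diameter 32 mm.
Mind the look-alikes: they are no part of the job. Leave any green or pink look-alike of the low_jar alone.

How it is judged:
By the outcome, as a careful person would: the job done as asked, in the order asked, and still so for the second after the job is handed in, with the robot touching nothing.
It also fails if it takes over 72 s, if anything falls off the work surface, if the arm or the gripper's body presses on something with over 40 N, if the wrist force passes 120 N, or if a joint passes its speed limit or range.

## Working session

There is one attempt and no reset: what is moved stays moved. The work goes in short steps, Python scripts to look and compute and a tool call to move; the robot and the scene stay as the last step left them, time stands still between calls to the robot, and variables do not carry over. Pictures are saved under pics/ and viewed, at most 13 in all, crops included, and the job is handed in when it is done.

Besides the shell and the picture viewer there is one more tool, called after "Request:" as name(argument=value, ...), one argument or row to a line, values as JSON. send_rows: Moves the arm, as the interface text tells. Scaled input: -1 to 1 covers 30 cm each way for a shift and 2 pi rad each way for a turn. Its arguments: {"type":"object","properties":{"rows":{"type":"string"},"jaw":{"type":"number"},"force":{"type":"number"}},"required":["rows"]}

```bash
mkdir -p pics; ls
cat > h.py <<'E'
import numpy as np,cv2,json
from plant import sensors,eyes,finish_job
def K(c):
    f=210/np.tan(np.radians(c["fov_y"])/2)
    return np.array([[f,0,c["cx"]],[0,f,c["cy"]],[0,0,1.]])
def snap(n,tag):
    im,d=eyes.snapshot(n);cv2.imwrite(f"pics/{tag}.png",im[:,:,::-1]);np.save(f"pics/{tag}.npy",d)
    c=eyes.calibration(n);np.savez(f"pics/{tag}_c.npz",K=K(c),D=np.array(c["dist_coeffs"],float),T=np.array(c["world_from_camera"]))
    return im,d
def cloud(tag):
    d=np.load(f"pics/{tag}.npy");c=np.load(f"pics/{tag}_c.npz")
    v,u=np.mgrid[:420,:560];p=cv2.undistortPoints(np.stack([u,v],-1).reshape(-1,1,2).astype(np.float64),c["K"],c["D"]).reshape(420,560,2)
    P=np.concatenate([p*d[...,None],d[...,None]],-1)
    W=P@c["T"][:3,:3].T+c["T"][:3,3];W[d==0]=np.nan
    return W
def pix(tag,u,v,z):
    c=np.load(f"pics/{tag}_c.npz");p=cv2.undistortPoints(np.array([[[u,v]]],float),c["K"],c["D"])[0,0]
    r=c["T"][:3,:3]@np.array([p[0],p[1],1]);o=c["T"][:3,3];return o+r*(z-o[2])/r[2]
E
python3 - <<'E'
from h import *
for n in("scene","top"):
    snap(n,n+"0");c=eyes.calibration(n);print(n,c)
s=sensors.get_state();print(s)
a=cv2.imread("pics/scene0.png");b=cv2.imread("pics/top0.png")
E
```

```text
pics
scene {'fov_y': 42.07554649718163, 'cx': 288.7335174165896, 'cy': 206.79903140007886, 'dist_coeffs': array([-0.11758439,  0.        ,  0.        ,  0.        ,  0.        ]), 'world_from_camera': array([[-0.68764578,  0.58400779, -0.43136779,  1.05500556],
       [ 0.72603534,  0.55638012, -0.40412108,  0.53917744],
       [ 0.00399461, -0.59108042, -0.80660274,  1.10294443],
       [ 0.        ,  0.        ,  0.        ,  1.        ]])}
top {'fov_y': 53.56511882765541, 'cx': 275.11174099771347, 'cy': 211.89116644318113, 'dist_coeffs': array([-0.10446362,  0.        ,  0.        ,  0.        ,  0.        ]), 'world_from_camera': array([[ 0.00958135, -0.99948273,  0.0306997 ,  0.45513958],
       [-0.99980963, -0.0090536 ,  0.01728407,  0.01492305],
       [-0.01699719, -0.03085946, -0.9993792 ,  1.05985203],
       [ 0.        ,  0.        ,  0.        ,  1.        ]])}
{'clock': 0.1, 'q': array([-1.31317019,  0.6899073 , -0.19452662,  1.56622367,  0.15726798,
        0.9024988 , -0.21510607]), 'qd': array([-0.00056682, -0.00272795, -0.00198649, -0.00015195, -0.00169729,
       -0.00027926,  0.00015599]), 'joint_torque': array([-4.09225162e-03, -5.28496921e+01, -1.27171721e+00, -1.53836900e+01,
       -5.25436399e-02,  1.99527909e-03,  5.64465859e-05]), 'tool_pos': array([0.13863208, 0.60885328, 0.23799026]), 'eef_rot': array([ 1.11653024e-01,  9.93746910e-01, -8.23551063e-04, -4.72444691e-05]), 'contact_force': array([-0.85758304, -0.64940838, -0.58958937]), 'moment': array([-0.02789256, -0.0058029 ,  0.07379   ]), 'finger_force': 0.0, 'opening': 1.0017789962969708}
```

View pics/top0.png

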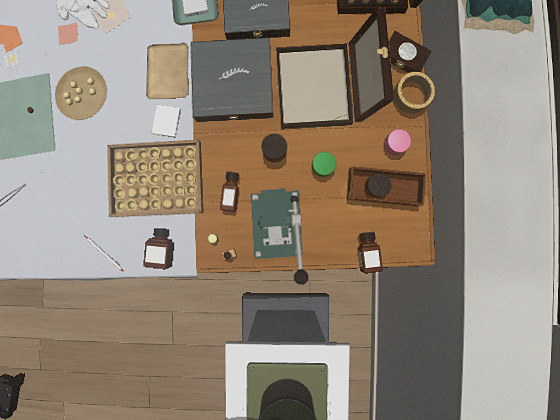

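View pics/scene0.png

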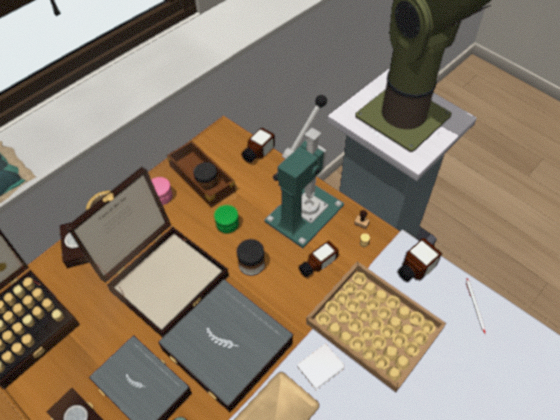

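The top view shows the tall jar at (274,148), box at (386,187) with the low jar at (378,185), green lookalike (323,164), pink (399,141), and bottles at (230,192), (158,249), (370,252). The press is at (275,225) with its lever ball at (301,277). The scene view shows the same things: tall jar (250,255), box (202,172), bottles (260,144), (322,258), (421,260).

Run:
```python
from h import *
Wt=cloud("top0");Ws=cloud("scene0")
print("table",np.nanmedian(Wt[225:250,320:345].reshape(-1,3),0))
for n,(u,v) in dict(tall=(274,148),low=(378,185),green=(323,164),pink=(399,141),b1=(230,192),b2=(158,249),b3=(370,252)).items():
    w=Wt[v-32:v+32,u-32:u+32].reshape(-1,3); c=Wt[v,u]
    if n[0]!='b':
        m=(np.abs(w[:,2]-c[2])<.006)&(np.hypot(*(w[:,:2]-c[:2]).T)<.04)
        p=w[m][:,:2].astype(np.float32);cc,r=cv2.minEnclosingCircle(p);print(n,"T",m.sum(),cc,r*2,np.median(w[m][:,2]))
    W=Wt.reshape(-1,3)
    for nm,W in(("T",Wt.reshape(-1,3)),("S",Ws.reshape(-1,3))):
        m=(np.hypot(*(W[:,:2]-c[:2]).T)<.085)&(W[:,2]>.012)&(W[:,2]<.12)
        if n[0]=='b':
            q=W[m];rc=cv2.minAreaRect((q[:,:2]*1000).astype(np.float32));print(n,nm,m.sum(),rc,"z98",np.percentile(q[:,2],98))
        elif nm=="S":
            m=(np.hypot(*(W[:,:2]-c[:2]).T)<.04)&(np.abs(W[:,2]-c[2])<.005);q=W[m]
            print(n,nm,m.sum(),cv2.minEnclosingCircle(q[:,:2].astype(np.float32)),np.median(q[:,2]))
# heights map
for nm,W in(("T",Wt),("S",Ws)):
    w=W.reshape(-1,3)
    for lbl,(x0,x1,y0,y1) in dict(press=(.33,.52,-.1,.1),ladj=(.35,.8,-.35,-.1)).items():
        m=(w[:,0]>x0)&(w[:,0]<x1)&(w[:,1]>y0)&(w[:,1]<y1)&(w[:,2]>.05);q=w[m]
        if len(q):print(lbl,nm,q.min(0),q.max(0))
# box top rim
w=Wt.reshape(-1,3);c=Wt[187,386]
for W in(Wt,Ws):
    w=W.reshape(-1,3)
    m=(np.abs(w[:,2]-.045)<.004)&(np.abs(w[:,0]-.5)<.08)&(np.abs(w[:,1]+.245)<.12);q=(w[m][:,:2]*1000).astype(np.float32);print("box",m.sum(),cv2.minAreaRect(q),np.median(w[m][:,2]))
# enlarged crops
a=cv2.imread("pics/top0.png")
def cr(x,y,s,k):return cv2.resize(a[y:y+s,x:x+s],(k,k),interpolation=cv2.INTER_CUBIC)
o=np.vstack([np.hstack([cr(340,145,100,400),cr(335,215,70,400)]) ,])
o2=np.hstack([cr(200,160,66,400),cr(125,215,66,400)])
cv2.imwrite("pics/crop.png",cv2.resize(np.vstack([o,o2]),(600,600)))
```

```text
table [ 0.42505475 -0.11216048 -0.00085288]
tall T 506 (0.6446806192398071, 0.0359877273440361) 0.06288577616214752 0.0651589911923442
tall S 515 ((0.6465378403663635, 0.0384642668068409), 0.032434746623039246) 0.06561886432513941
low T 487 (0.5549057722091675, -0.21692873537540436) 0.07899615168571472 0.050694310153555744
low S 326 ((0.5554400086402893, -0.21602033078670502), 0.03854178637266159) 0.051482352266077114
green T 405 (0.6078190207481384, -0.08710280060768127) 0.0566839799284935 0.0452617651349323
green S 390 ((0.6098713874816895, -0.08617699891328812), 0.031237680464982986) 0.04593195422764573
pink T 427 (0.6671603918075562, -0.27151426672935486) 0.06095130741596222 0.04512383999396552
pink S 215 ((0.6648299694061279, -0.2686499357223511), 0.029340336099267006) 0.046293777980275896
b1 T 919 ((534.092529296875, 146.41537475585938), (165.58712768554688, 108.12022399902344), 79.49320220947266) z98 0.04053975248349042
b1 S 1097 ((534.8540649414062, 144.20265197753906), (169.07579040527344, 107.20289611816406), 76.88331604003906) z98 0.04086036295248434
b2 T 991 ((395.2101745
[... 408 characters left out ...]
8125, -198.9522705078125), (102.87786865234375, 49.48809051513672), 6.144614219665527) z98 0.05224805520413255
press T [ 0.34722947 -0.03409833  0.16235602] [0.51962507 0.0628063  0.29748424]
ladj T [ 0.35200018 -0.34287207  0.05001536] [ 0.79992361 -0.1531044   0.21710724]
press S [ 0.34670949 -0.02792168  0.05016387] [0.51996841 0.06689784 0.29678729]
ladj S [ 0.35013763 -0.34415693  0.05000352] [ 0.79994082 -0.10188405  0.21595497]
box 379 ((500.4302062988281, -242.635986328125), (190.1114959716797, 156.97703552246094), 89.87037658691406) 0.044362473398092295
box 318 ((499.8968505859375, -240.175048828125), (159.18272399902344, 191.0940399169922), 0.03161417320370674) 0.044286365934767646
```

View pics/crop.png

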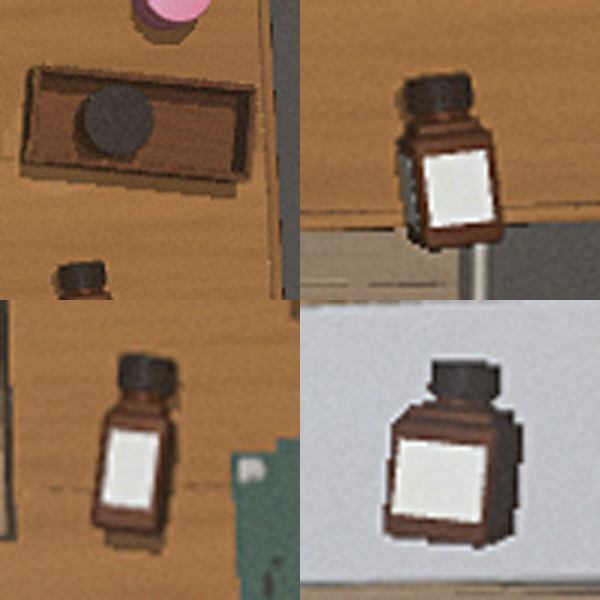

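The bottle at (370,252) measures 49.5 mm wide and 50 mm high, so it is the mid one; b1 is slim (41 mm high) and b2 wide (63 mm). The crop shows the box turned about 5° and the mid bottle's cap pointing away from the robot. Next I'll refine poses and check obstacles.

```bash
cat >> h.py <<'E'
from scipy.optimize import least_squares
def fitbox(W,x0=(.503,-.241,.08)):
    w=W.reshape(-1,3);w=w[(np.abs(w[:,2]-.0445)<.004)&(np.abs(w[:,0]-x0[0])<.075)&(np.abs(w[:,1]-x0[1])<.125)]
    def f(p):
        c,s=np.cos(p[2]),np.sin(p[2]);d=w[:,:2]-p[:2];a=np.abs(np.stack([d[:,0]*c+d[:,1]*s,-d[:,0]*s+d[:,1]*c],1))-[.037,.090]
        return np.where((a<0).all(1),-a.max(1),np.hypot(*np.maximum(a,0).T))
    best=min((least_squares(f,(x0[0]+dx,x0[1]+dy,t),loss="cauchy",f_scale=.002) for t in(-.1,0,.1) for dx in(-.01,0,.01) for dy in (-.01,.01)),key=lambda r:r.cost)
    return best.x,(np.abs(f(best.x))<.004).sum(),len(w)
def disc(W,c,r,z,dz=.004):
    w=W.reshape(-1,3);c=np.array(c,float)
    for _ in range(5):
        m=(np.hypot(*(w[:,:2]-c).T)<r*1.12)&(np.abs(w[:,2]-z)<dz);c=(w[m][:,:2].min(0)+w[m][:,:2].max(0))/4+w[m][:,:2].mean(0)/2
    return c,m.sum(),np.ptp(w[m][:,:2],axis=0)
E
python3 - <<'E'
from h import *
np.set_printoptions(precision=4,suppress=True)
for n in("top0","scene0"):
    W=cloud(n);w=W.reshape(-1,3);print(n)
    print(" box",fitbox(W));print(" low",disc(W,(.521,-.222),.0295,.051));print(" tall",disc(W,(.6455,.037),.0315,.0655))
    m=(np.abs(w[:,0]-.39)<.075)&(np.abs(w[:,1]+.2)<.05)
    b=w[m&(w[:,2]>.044)];print(" bodytop",len(b),cv2.minAreaRect((b[:,:2]*1000).astype(np.float32)),np.median(b[:,2]))
    q=w[m&(w[:,2]>.012)];print(" bottle",q[:,:2].min(0),q[:,:2].max(0))
    # cap
    ca=w[m&(w[:,2]>.030)&(w[:,0]>.424)];print(" cap",len(ca),ca.min(0),ca.max(0))
    for h in(.06,.1,.15,.2,.25):
        g=[]
        m=(w[:,2]>h)&(w[:,0]>.3)&(w[:,0]<.56)&(np.abs(w[:,1])<.1)
        if m.any():print("  press>",h,w[m].min(0)[:2],w[m].max(0))
    m=(w[:,2]>.07)&(w[:,0]>.56)&(w[:,0]<1)&(np.abs(w[:,1])<.34);print("  back",w[m].min(0),w[m].max(0))
    m=(w[:,2]>.02)&(w[:,0]>.3)&(w[:,0]<.65)&(w[:,1]<-.345);q=w[m]
    for y in(-.36,-.4,-.45,-.5,-.6):
        k=q[np.abs(q[:,1]-y)<.02]
        if len(k):print("  wall y",y,len(k),k[:,2].max())
W=cloud("top0");print("table edge",W[262:276:2,345],sensors.get_state()["tool_pos"])
for y in (.1,.2,.3,.4,.5):
    w=W.reshape(-1,3);k=w[(np.abs(w[:,1]-y)<.05)&(w[:,0]>.3)&(w[:,0]<.75)];print(y,k[:,2].max() if len(k) else 0)
E
```

```text
top0
 box (array([ 0.5546, -0.2426, -0.0895]), np.int64(276), 349)
 low (array([ 0.5536, -0.2208]), np.int64(443), array([0.0637, 0.0589]))
 tall (array([0.645 , 0.0356]), np.int64(479), array([0.0591, 0.0605]))
 bodytop 487 ((389.5759582519531, -200.76864624023438), (96.54651641845703, 47.783267974853516), 8.17179012298584) 0.04722988657444871
 bottle [ 0.3387 -0.2307] [ 0.4393 -0.1753]
 cap 91 [ 0.4241 -0.212   0.0303] [ 0.4393 -0.1777  0.0451]
  press> 0.06 [ 0.3472 -0.0341] [0.5289 0.0628 0.2975]
  press> 0.1 [ 0.3472 -0.0341] [0.5289 0.0628 0.2975]
  press> 0.15 [ 0.3472 -0.0341] [0.5289 0.0628 0.2975]
  press> 0.2 [ 0.3472 -0.0341] [0.5289 0.0628 0.2975]
  press> 0.25 [ 0.3472 -0.0341] [0.4527 0.0416 0.2975]
  back [ 0.6313 -0.2167  0.07  ] [0.9232 0.0601 0.2218]
  wall y -0.36 1082 0.19194557803558754
  wall y -0.4 5822 0.19153585621323088
  wall y -0.45 2820 0.19169014630940895
  wall y -0.5 2747 0.19139472025950344
  wall y -0.6 1022 0.20127530024116635
scene0
 box (array([ 0.5557, -0.2405, -0.0859]), np.int64(227), 315)
 low (array([ 0.5578, -0.2184]), np.int64(288), array(
[... 500 characters left out ...]
ress> 0.2 [ 0.3467 -0.0279] [0.5311 0.0669 0.2968]
  press> 0.25 [ 0.3467 -0.0279] [0.4554 0.0432 0.2968]
  back [ 0.6293 -0.2166  0.07  ] [0.9246 0.057  0.2229]
  wall y -0.36 1103 0.1913966551330285
  wall y -0.4 5537 0.19320392700154676
  wall y -0.45 1357 0.1934729138694694
  wall y -0.5 1261 0.19252795169933024
  wall y -0.6 6875 0.41567944809289425
table edge [[ 0.3616 -0.1461 -0.0025]
 [ 0.3564 -0.1464 -0.0036]
 [ 0.3515 -0.146  -0.001 ]
 [ 0.3463 -0.1462 -0.0021]
 [ 0.262  -0.2583 -0.7404]
 [ 0.2529 -0.2591 -0.7448]
 [ 0.2436 -0.2599 -0.7499]] [0.1386 0.6089 0.238 ]
0.1 0.23470910830205483
0.2 0.05684398238570543
0.3 0.06575734816441825
0.4 0.06201944387498681
0.5 0.03501776567874648
```

```bash
cat >> h.py <<'E'
def st():
    s=sensors.get_state();q=s["eef_rot"];from scipy.spatial.transform import Rotation as R
    M=R.from_quat(q).as_matrix();return s,M,np.degrees(np.arctan2(M[1,1],M[0,1]))
def go(x,y,z,th=None):
    s,M,t=st();d=M.T@(np.array([x,y,z])-s["tool_pos"])/.3
    turn=0 if th is None else ((t-th+180)%360-180)/360
    print("row %.3f %.3f %.3f %.3f"%(*d,turn),"| yaw %.1f"%t,"pos",s["tool_pos"].round(4),"q",s["q"].round(2),"t",round(s["clock"],2))
E
python3 -c "
from h import *
go(.6465,.037,.2)"
```

```text
row -2.074 -1.483 0.129 0.000 | yaw 77.2 pos [0.1386 0.6089 0.238 ] q [-1.31  0.69 -0.19  1.57  0.16  0.9  -0.22] t 0.1
```

Request:
send_rows(
  rows="-1 -0.715 0 0;-1 -0.715 0 0;-1 -0.715 0 0;-1 -0.715 0 0;-1 -0.715 0 0;-1 -0.715 0 0;-1 -0.715 0 0;-1 -0.715 0 0;-1 -0.715 0 0",
  jaw=-1,
)

```text
clock: 0.85
tool_pos: [0.3852, 0.3307, 0.2385]
eef_rot: [0.113, 0.994, -0.001, 0.0]
contact_force: [1.1, -0.2, -0.8]
opening: 0.998
finger_force: 0.0
```

Request:
send_rows(
  rows="-1 -0.715 0 0;-1 -0.715 0 0;-1 -0.715 0 0;-1 -0.715 0 0;-1 -0.715 0 0;-1 -0.715 0 0;-1 -0.715 0 0;-1 -0.715 0 0;-1 -0.715 0 0;-1 -0.715 0 0",
)

```text
clock: 1.68
tool_pos: [0.6329, 0.048, 0.2377]
eef_rot: [0.118, 0.993, -0.003, 0.002]
contact_force: [-0.7, -0.5, -0.8]
opening: 0.999
finger_force: 0.0
```

```bash
python3 -c "
from h import *
go(.6465,.037,.12)"
```

```text
row -0.051 -0.023 0.393 0.000 | yaw 76.5 pos [0.6329 0.048  0.2377] q [-0.01  0.71 -0.26  1.54  0.22  0.93  0.99] t 1.68
```

Request:
send_rows(
  rows="-0.065 -0.045 0.15 0;-0.065 -0.045 0.3 0;-0.065 -0.045 0.4 0;-0.065 -0.045 0.4 0;-0.065 -0.045 0.4 0",
)

```text
clock: 2.1
tool_pos: [0.6424, 0.0406, 0.1168]
eef_rot: [0.111, 0.994, -0.001, -0.003]
contact_force: [1.2, -0.2, 0.2]
opening: 0.998
finger_force: 0.0
```

```bash
python3 -c "
from h import *
go(.6465,.037,.042);snap('scene','s1');snap('top','t1')"
```

```text
row -0.017 -0.008 0.249 0.000 | yaw 77.2 pos [0.6424 0.0406 0.1168] q [-0.01  0.87 -0.23  1.6   0.27  0.71  0.97] t 2.1
```

View pics/s1.png

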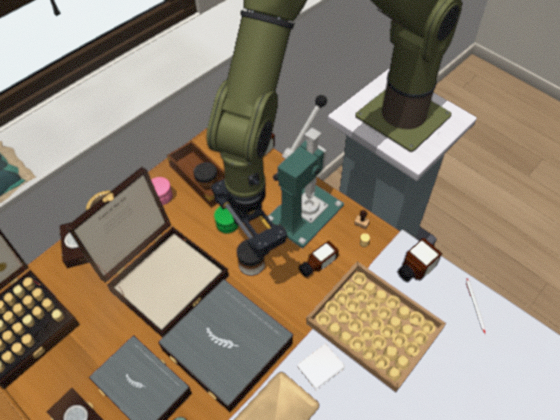

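The arm clears the press top and the open gripper hovers over the tall jar at (250,255). I'll descend and grip.

Request:
send_rows(
  rows="-0.015 -0.01 0.1 0;-0.015 -0.01 0.2 0;-0.015 -0.01 0.25 0;-0.015 -0.01 0.25 0;-0.015 -0.01 0.25 0",
)

```text
clock: 2.62
tool_pos: [0.6498, 0.0373, 0.0461]
eef_rot: [0.111, 0.994, 0.001, 0.002]
contact_force: [0.7, -0.6, 0.5]
opening: 0.998
finger_force: 0.0
```

Request:
send_rows(
  rows="0 0 0 0;0 0 0 0;0 0 0 0;0 0 0 0;0 0 0 0;0 0 0 0;0 0 0 0;0 0 0 0",
  jaw=1,
  force=25,
)

```text
clock: 3.28
tool_pos: [0.649, 0.0367, 0.045]
eef_rot: [0.112, 0.994, 0.0, 0.001]
contact_force: [-1.2, -0.6, 6.8]
opening: 0.7
finger_force: 25.0
```

Request:
send_rows(
  rows="0 0 -0.1 0;0 0 -0.2 0;0 0 -0.32 0;0 0 -0.45 0;0 0 -0.45 0;0 0 -0.45 0",
)

```text
clock: 3.78
tool_pos: [0.6497, 0.0368, 0.1811]
eef_rot: [0.112, 0.994, 0.001, 0.002]
contact_force: [-0.7, -0.1, -1.8]
opening: 0.702
finger_force: 25.0
```

```bash
python3 -c "
from h import *
s=st()[0];print(s['contact_force'],s['opening'])
go(.551,-.2863,.18,-5)"
```

```text
[-0.7398701  -0.10398335 -1.83678087] 0.7021555235693407
row 0.082 -1.123 0.001 0.228 | yaw 77.2 pos [0.6497 0.0368 0.1811] q [ 0.01  0.79 -0.26  1.54  0.25  0.84  1.  ] t 3.78
```

Request:
send_rows(
  rows="0.08 -1 0 0.228;0.08 -1 0 0.228;0.08 -1 0 0.228;0.08 -1 0 0.228;0.08 -1 0 0.228;0.08 -1 0 0.228;0.08 -1 0 0.228;0.08 -1 0 0.228;0.08 -1 0 0.228;0.08 -1 0 0.228",
)

```text
clock: 4.62
tool_pos: [0.5558, -0.2522, 0.1765]
eef_rot: [0.676, 0.737, -0.001, -0.002]
contact_force: [1.0, 0.6, -2.1]
opening: 0.708
finger_force: 25.0
```

Request:
send_rows(
  rows="0 0 0 0.03;0 0 0 0.03;0 0 0 0.03",
)

```text
clock: 4.87
tool_pos: [0.5568, -0.25, 0.1766]
eef_rot: [0.739, 0.673, -0.001, -0.002]
contact_force: [0.2, -0.5, -1.7]
opening: 0.704
finger_force: 25.0
```

```bash
python3 -c "
from h import *
go(.551,-.2863,.1,-5)"
```

```text
row -0.122 -0.007 0.255 -0.001 | yaw -5.3 pos [ 0.5568 -0.25    0.1766] q [ 0.29  0.75  0.1   1.68 -0.11  0.73  0.35] t 4.87
```

Request:
send_rows(
  rows="-0.06 -0.007 0.08 0;-0.122 -0.007 0.16 0;-0.122 -0.007 0.23 0;-0.122 -0.007 0.23 0;-0.122 -0.007 0.23 0;-0.122 -0.007 0.23 0",
)

```text
clock: 5.37
tool_pos: [0.5533, -0.286, 0.11]
eef_rot: [0.738, 0.675, 0.0, -0.0]
contact_force: [0.6, -0.5, -0.6]
opening: 0.705
finger_force: 25.0
```

Run:
```python
from h import *
go(.551,-.2863,.053,-5)
for n in("scene","top"):snap(n,n+"2")
for n in("top2","scene2"):
    W=cloud(n);print(fitbox(W,(.555,-.2415,0)),disc(W,(.5555,-.2195),.0295,.051))
a=cv2.imread("pics/scene2.png")[110:240,130:300];b=cv2.imread("pics/top2.png")[140:240,330:440]
cv2.imwrite("pics/c2.png",np.hstack([cv2.resize(a,(520,400)),cv2.resize(b,(280,400))]))
```

```text
row -0.002 -0.008 0.190 -0.000 | yaw -5.1 pos [ 0.5533 -0.286   0.11  ] q [ 0.36  0.85  0.08  1.68 -0.11  0.61  0.41] t 5.37
(array([ 0.55412669, -0.24198489, -0.08170826]), np.int64(331), 382) (array([ 0.55423328, -0.22084106]), np.int64(447), array([0.06110404, 0.05919089]))
(array([ 0.55523348, -0.24136806, -0.0842101 ]), np.int64(323), 397) (array([ 0.55757773, -0.21909549]), np.int64(296), array([0.05644053, 0.05977954]))
```

View pics/c2.png

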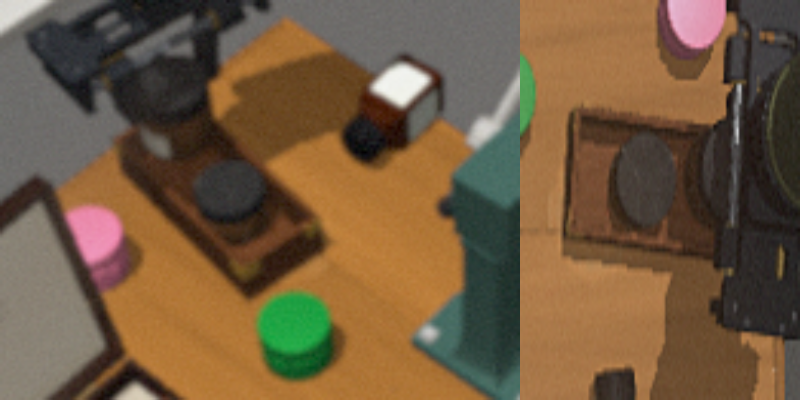

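The tall jar hangs over the box's −y end, clear of the low jar. I'll lower it into the box carefully.

Request:
send_rows(
  rows="0 -0.008 0 0;0 -0.008 0.04 0;0 -0.008 0.08 0;0 -0.008 0.12 0;0 -0.008 0.12 0;0 -0.008 0.12 0",
)

```text
clock: 5.97
tool_pos: [0.5495, -0.2861, 0.0721]
eef_rot: [0.739, 0.674, -0.001, -0.001]
contact_force: [-0.4, -0.5, -0.1]
opening: 0.709
finger_force: 25.0
```

Run:
```python
from h import *
go(.551,-.2863,.055,-5);print(st()[0]["contact_force"])
```

```text
row -0.000 0.005 0.057 -0.001 | yaw -5.2 pos [ 0.5495 -0.2861  0.0721] q [ 0.37  0.91  0.07  1.7  -0.11  0.54  0.41] t 5.97
[-0.40834376 -0.5344361  -0.0895521 ]
```

Request:
send_rows(
  rows="0 0.003 0.03 0;0 0.003 0.055 0;0 0.003 0.055 0;0 0.003 0.055 0",
)

```text
clock: 6.3
tool_pos: [0.551, -0.2865, 0.0566]
eef_rot: [0.739, 0.674, -0.0, -0.001]
contact_force: [-0.4, -0.3, -1.3]
opening: 0.706
finger_force: 25.0
```

Request:
send_rows(
  rows="0.015 0 0 0;0.03 0 0 0;0.045 0 0 0;0.06 0 0 0;0.075 0 0 0;0.09 0 0 0;0.1 0 0 0;0.1 0 0 0",
)

```text
clock: 6.97
tool_pos: [0.5544, -0.2555, 0.0572]
eef_rot: [0.738, 0.675, 0.0, -0.0]
contact_force: [0.1, 0.9, -2.1]
opening: 0.708
finger_force: 25.0
```

Run:
```python
from h import *
go(.5547,-.2445,.055,-5);print(st()[0]["contact_force"])
for n in("scene","top"):snap(n,n+"3")
for n in("top3","scene3"):
    W=cloud(n);print(disc(W,(.5555,-.2),.0295,.051))
```

```text
row 0.036 -0.002 0.007 -0.000 | yaw -5.2 pos [ 0.5544 -0.2555  0.0572] q [ 0.32  0.92  0.07  1.74 -0.12  0.48  0.38] t 6.97
[ 0.09631876  0.92668283 -2.14660119]
(array([ 0.55842888, -0.19241164]), np.int64(433), array([0.05446748, 0.06267072]))
(array([ 0.55806273, -0.19059823]), np.int64(310), array([0.0613669, 0.0638076]))
```

Request:
send_rows(
  rows="0.008 0 0 0;0.016 0 0 0;0.02 0 0 0;0.02 0 0 0",
)

```text
clock: 7.4
tool_pos: [0.5547, -0.2506, 0.0572]
eef_rot: [0.739, 0.674, 0.0, -0.0]
contact_force: [0.4, -0.3, -1.4]
opening: 0.702
finger_force: 25.0
```

Request:
send_rows(
  rows="0.005 0 0 0;0.01 0 0 0;0.01 0 0 0",
)

```text
clock: 7.65
tool_pos: [0.5549, -0.2489, 0.0574]
eef_rot: [0.739, 0.674, -0.0, 0.001]
contact_force: [-0.2, -2.6, -0.8]
opening: 0.71
finger_force: 25.0
```

Request:
send_rows(
  rows="0.004 0 0 0;0.008 0 0 0;0.008 0 0 0",
)

```text
clock: 7.9
tool_pos: [0.5549, -0.2486, 0.0577]
eef_rot: [0.739, 0.673, -0.001, 0.002]
contact_force: [-0.9, -6.6, -0.8]
opening: 0.704
finger_force: 25.0
```

Request:
send_rows(
  rows="-0.04 0 0 0;-0.08 0 0 0;-0.12 0 0 0;-0.15 0 0 0;-0.17 0 0 0;-0.17 0 0 0;-0.17 0 0 0",
)

```text
clock: 8.48
tool_pos: [0.5503, -0.2964, 0.057]
eef_rot: [0.739, 0.674, 0.0, -0.0]
contact_force: [0.7, 0.6, -1.5]
opening: 0.706
finger_force: 25.0
```

Request:
send_rows(
  rows="-0.006 0 0 0;-0.01 0 0 0;-0.01 0 0 0",
)

```text
clock: 8.73
tool_pos: [0.5504, -0.2989, 0.0572]
eef_rot: [0.738, 0.674, 0.0, -0.0]
contact_force: [0.4, 0.3, -2.7]
opening: 0.706
finger_force: 25.0
```

Request:
send_rows(
  rows="-0.004 0 0 0;-0.008 0 0 0;-0.008 0 0 0",
)

```text
clock: 8.98
tool_pos: [0.55, -0.3019, 0.0572]
eef_rot: [0.739, 0.674, -0.0, 0.0]
contact_force: [0.1, 0.2, -1.6]
opening: 0.704
finger_force: 25.0
```

Request:
send_rows(
  rows="-0.004 0 0 0;-0.006 0 0 0;-0.006 0 0 0",
)

```text
clock: 9.23
tool_pos: [0.55, -0.3025, 0.0572]
eef_rot: [0.739, 0.674, 0.0, -0.001]
contact_force: [-0.2, 2.1, 0.2]
opening: 0.707
finger_force: 25.0
```

Request:
send_rows(
  rows="-0.004 0 0 0;-0.006 0 0 0;-0.006 0 0 0",
)

```text
clock: 9.48
tool_pos: [0.55, -0.3027, 0.0572]
eef_rot: [0.738, 0.675, 0.001, -0.001]
contact_force: [-0.0, 5.6, 2.3]
opening: 0.705
finger_force: 25.0
```

Request:
send_rows(
  rows="0.008 0 0.008 0;0.008 0 0.015 0;0.008 0 0.02 0;0.008 0 0.02 0;0.008 0 0.02 0",
)

```text
clock: 9.9
tool_pos: [0.5501, -0.3025, 0.0511]
eef_rot: [0.739, 0.674, 0.0, -0.0]
contact_force: [0.3, 2.6, 0.3]
opening: 0.707
finger_force: 25.0
```

Request:
send_rows(
  rows="0 0 0 0;0 0 0 0;0 0 0 0;0 0 0 0;0 0 0 0;0 0 0 0",
  jaw=-1,
)

```text
clock: 10.4
tool_pos: [0.5498, -0.3032, 0.0512]
eef_rot: [0.739, 0.674, -0.0, 0.0]
contact_force: [-0.4, 0.4, 0.3]
opening: 0.999
finger_force: 0.0
```

Request:
send_rows(
  rows="0 0 -0.06 0;0 0 -0.12 0;0 0 -0.2 0;0 0 -0.28 0;0 0 -0.28 0;0 0 -0.28 0",
)

```text
clock: 10.9
tool_pos: [0.5507, -0.3034, 0.1365]
eef_rot: [0.739, 0.674, 0.001, 0.001]
contact_force: [-0.1, -0.3, -0.3]
opening: 1.002
finger_force: 0.0
```

Run:
```python
from h import *
go(.5555,-.2405,.1,-5)
for n in("scene","top"):snap(n,n+"4")
W=cloud("scene4");print(disc(W,(.558,-.185),.0295,.051),disc(W,(.55,-.297),.0315,.0715))
```

```text
row 0.211 -0.004 0.121 -0.001 | yaw -5.2 pos [ 0.5507 -0.3034  0.1365] q [ 0.38  0.82  0.08  1.65 -0.1   0.67  0.43] t 10.9
(array([ 0.56122687, -0.18318961]), np.int64(314), array([0.05953351, 0.06253116])) (array([ 0.55196482, -0.29592221]), np.int64(334), array([0.06213626, 0.06450676]))
```

Request:
send_rows(
  rows="0.1 -0.004 0 0;0.21 -0.004 0 0;0.21 -0.004 0 0;0.21 -0.004 0 0;0.21 -0.004 0 0;0.21 -0.004 0.05 0;0.21 -0.004 0.1 0;0.21 -0.004 0.1 0",
  jaw=1,
  force=10,
)

```text
clock: 11.67
tool_pos: [0.552, -0.241, 0.1024]
eef_rot: [0.739, 0.673, -0.002, -0.002]
contact_force: [-0.6, 0.0, 0.1]
opening: 0.415
finger_force: 0.0
```

Request:
send_rows(
  rows="0 0 0.08 0;0 0 0.16 0;0 0 0.24 0;0 0 0.24 0;0 0 0.24 0",
)

```text
clock: 12.08
tool_pos: [0.5534, -0.2408, 0.0326]
eef_rot: [0.739, 0.674, -0.001, -0.001]
contact_force: [-0.1, 0.2, 0.3]
opening: 0.042
finger_force: 0.0
```

Request:
send_rows(
  rows="0.02 0 0 0;0.04 0 0 0;0.05 0 0 0;0.05 0 0 0",
)

```text
clock: 12.42
tool_pos: [0.5568, -0.2248, 0.0345]
eef_rot: [0.738, 0.674, 0.0, 0.001]
contact_force: [0.3, -0.1, 0.1]
opening: 0.007
finger_force: 0.0
```

Request:
send_rows(
  rows="0.005 0 0 0;0.01 0 0 0;0.01 0 0 0",
)

```text
clock: 12.67
tool_pos: [0.5565, -0.2242, 0.0341]
eef_rot: [0.739, 0.674, -0.0, 0.002]
contact_force: [-0.8, -4.5, 2.8]
opening: 0.001
finger_force: 2.0
```

Request:
send_rows(
  rows="-0.03 0 0 0;-0.06 0 0 0;-0.09 0 0 0;-0.112 0 0 0;-0.112 0 0 0;-0.112 0 0 0",
)

```text
clock: 13.17
tool_pos: [0.5528, -0.2558, 0.033]
eef_rot: [0.739, 0.674, 0.0, -0.0]
contact_force: [-0.1, 0.3, -0.9]
opening: 0.005
finger_force: 0.0
```

Request:
send_rows(
  rows="-0.005 0 0 0;-0.01 0 0 0;-0.01 0 0 0",
)

```text
clock: 13.42
tool_pos: [0.5528, -0.258, 0.0331]
eef_rot: [0.739, 0.674, 0.0, -0.0]
contact_force: [-0.5, 0.2, -0.8]
opening: 0.003
finger_force: 0.2
```

Request:
send_rows(
  rows="-0.004 0 0 0;-0.008 0 0 0;-0.008 0 0 0",
)

```text
clock: 13.67
tool_pos: [0.5533, -0.2585, 0.0332]
eef_rot: [0.738, 0.675, 0.001, -0.001]
contact_force: [1.0, 3.5, 2.3]
opening: 0.008
finger_force: 2.5
```

Request:
send_rows(
  rows="0.02 0 -0.1 0;0.02 0 -0.22 0;0.02 0 -0.35 0;0.02 0 -0.4 0;0.02 0 -0.4 0",
  jaw=-1,
)

```text
clock: 14.08
tool_pos: [0.5556, -0.2569, 0.1577]
eef_rot: [0.739, 0.674, 0.002, 0.004]
contact_force: [0.3, 0.4, 0.7]
opening: 0.361
finger_force: 0.0
```

Run:
```python
from h import *
for n in("top0","scene0"):
    w=cloud(n).reshape(-1,3);m=(np.abs(w[:,0]-.39)<.075)&(np.abs(w[:,1]+.2)<.05)
    b=w[m&(w[:,2]>.043)&(w[:,0]<.402)];r=cv2.minAreaRect((b[:,:2]*1000).astype(np.float32));print(n,r)
    X=[];Y=[]
    for x in np.arange(.35,.40,.005):
        k=b[np.abs(b[:,0]-x)<.004];X.append(x);Y.append((k[:,1].min()+k[:,1].max())/2)
    p=np.polyfit(X,Y,1);print(np.degrees(np.arctan(p[0])),np.polyval(p,[.39,.429]))
go(.429,-.1955,.15,-83)
```

```text
top0 ((372.06640625, -203.67190551757812), (63.066890716552734, 48.55309295654297), 8.17179012298584)
8.164499080617533 [-0.20064391 -0.19504858]
scene0 ((371.811279296875, -201.21209716796875), (63.27766418457031, 48.97046661376953), 5.0771613121032715)
6.442236755066007 [-0.1992608  -0.19485713]
row 0.165 -0.439 0.022 0.216 | yaw -5.3 pos [ 0.5556 -0.2569  0.1577] q [ 0.3   0.77  0.1   1.7  -0.11  0.67  0.36] t 14.08
```

Request:
send_rows(
  rows="0.166 -0.442 0.02 0.216;0.166 -0.442 0.02 0.216;0.166 -0.442 0.02 0.216;0.166 -0.442 0.02 0.216;0.166 -0.442 0.02 0.216;0.166 -0.442 0.02 0.216;0.166 -0.442 0.02 0.216;0.166 -0.442 0.02 0.216;0.166 -0.442 0.02 0.216;0.166 -0.442 0.02 0.216",
)

```text
clock: 14.92
tool_pos: [0.4249, -0.1934, 0.1465]
eef_rot: [0.994, 0.111, -0.001, 0.0]
contact_force: [-0.1, 0.4, -0.2]
opening: 1.002
finger_force: 0.0
```

Request:
send_rows(
  rows="0 0 0 0.018;0 0 0 0.018;0 0 0 0.018",
)

```text
clock: 15.17
tool_pos: [0.425, -0.1933, 0.1466]
eef_rot: [0.998, 0.06, -0.001, 0.0]
contact_force: [-0.0, -0.1, 0.3]
opening: 1.001
finger_force: 0.0
```

Run:
```python
from h import *
go(.428,-.195,.07,-82.8)
```

```text
row 0.010 0.007 0.255 -0.001 | yaw -83.2 pos [ 0.425  -0.1933  0.1466] q [ 0.08  0.7   0.4   2.14 -0.64  0.43 -0.46] t 15.17
```

Request:
send_rows(
  rows="0.01 0.006 0.1 0;0.01 0.006 0.2 0;0.01 0.006 0.3 0;0.01 0.006 0.38 0;0.01 0.006 0.44 0;0.01 0.006 0.44 0;0.01 0.006 0.44 0;0.01 0.006 0.44 0",
)

```text
clock: 15.83
tool_pos: [0.4289, -0.195, 0.0159]
eef_rot: [0.998, 0.059, 0.0, 0.0]
contact_force: [1.1, -0.0, 0.5]
opening: 1.001
finger_force: 0.0
```

Run:
```python
from h import *
go(.428,-.195,.014,-82.8)
```

```text
row -0.003 -0.000 0.006 -0.001 | yaw -83.3 pos [ 0.4289 -0.195   0.0159] q [ 0.29  0.93  0.06  2.16 -0.8   0.07 -0.33] t 15.83
```

Request:
send_rows(
  rows="0 0 0 0;0 0 0 0;0 0 0 0;0 0 0 0;0 0 0 0;0 0 0 0;0 0 0 0;0 0 0 0;0 0 0 0;0 0 0 0",
  jaw=1,
  force=8,
)

```text
clock: 16.67
tool_pos: [0.4288, -0.1948, 0.0152]
eef_rot: [0.998, 0.058, 0.0, 0.0]
contact_force: [0.3, -0.2, 1.0]
opening: 0.428
finger_force: 8.0
```

Request:
send_rows(
  rows="0 0 -0.03 0;0 0 -0.06 0;0 0 -0.09 0;0 0 -0.12 0;0 0 -0.15 0;0 0 -0.15 0",
)

```text
clock: 17.17
tool_pos: [0.4293, -0.1948, 0.0618]
eef_rot: [0.998, 0.058, 0.001, 0.0]
contact_force: [0.1, 0.5, -0.7]
opening: 0.424
finger_force: 8.0
```

Run:
```python
from h import *
go(.428,-.195,.1,-82.8);print(st()[0]["contact_force"])
snap("scene","s5");snap("top","t5")
a=cv2.imread("pics/s5.png")[60:210,160:340];b=cv2.imread("pics/t5.png")[160:300,320:430]
cv2.imwrite("pics/c5.png",np.hstack([cv2.resize(a,(480,400)),cv2.resize(b,(314,400))]))
```

```text
row -0.004 0.000 -0.127 -0.001 | yaw -83.3 pos [ 0.4293 -0.1948  0.0618] q [ 0.22  0.84  0.19  2.16 -0.77  0.2  -0.35] t 17.17
[ 0.12748237  0.45306671 -0.65539288]
```

View pics/c5.png

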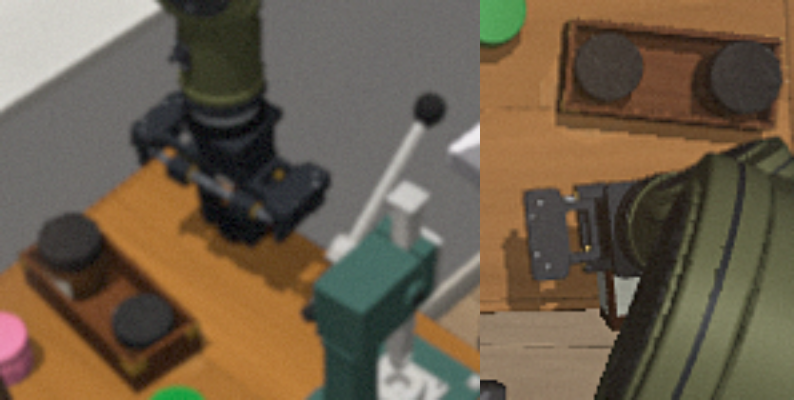

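```bash
cat >> h.py <<'E'
def bot(tag,x0=.30,x1=.42):
    w=cloud(tag).reshape(-1,3);m=(w[:,0]>x0)&(w[:,0]<x1)&(w[:,1]>-.235)&(w[:,1]<-.16)&(w[:,2]>.008)&(w[:,2]<.14)
    q=w[m]
    for x in np.arange(x0,x1,.01):
        k=q[np.abs(q[:,0]-x)<.005]
        if len(k)>3:print(tag,round(x,3),len(k),k.min(0)[1:].round(3),k.max(0)[1:].round(3))
E
python3 -c "
from h import *
bot('t5');bot('s5');s=sensors.get_state();print(s['contact_force'],s['moment'])"
```

```text
t5 0.34 14 [-0.19   0.057] [-0.182  0.085]
t5 0.35 36 [-0.195  0.043] [-0.179  0.089]
t5 0.36 45 [-0.197  0.049] [-0.178  0.089]
t5 0.37 57 [-0.201  0.046] [-0.177  0.09 ]
t5 0.38 51 [-0.202  0.049] [-0.176  0.091]
t5 0.39 5 [-0.205  0.082] [-0.176  0.089]
s5 0.4 11 [-0.217  0.04 ] [-0.173  0.084]
s5 0.41 4 [-0.218  0.083] [-0.211  0.089]
[ 0.23704573  0.66647397 -1.02726732] [-0.02016154  0.12351812  0.05571207]
```

The bottle is held but its body came up level (top face at 9 cm): pad friction keeps it from pivoting. I'll ease the grip to let it swing down.

Request:
send_rows(
  rows="0 0 0 0;0 0 0 0;0 0 0 0;0 0 0 0;0 0 0 0;0 0 0 0",
  force=4,
)

```text
clock: 17.77
tool_pos: [0.4285, -0.1946, 0.06]
eef_rot: [0.998, 0.058, -0.0, -0.0]
contact_force: [-0.2, -0.4, -0.5]
opening: 0.428
finger_force: 4.0
```

```bash
python3 -c "
from h import *
snap('top','t6');bot('t6')"
```

```text
t6 0.34 9 [-0.201  0.039] [-0.181  0.044]
t6 0.35 44 [-0.205  0.025] [-0.179  0.051]
t6 0.36 56 [-0.206  0.015] [-0.177  0.057]
t6 0.37 63 [-0.209  0.019] [-0.177  0.064]
t6 0.38 47 [-0.211  0.026] [-0.175  0.07 ]
```

Request:
send_rows(
  rows="0 0 0 0;0 0 0 0;0 0 0 0;0 0 0 0;0 0 0 0;0 0 0 0",
  force=3,
)

```text
clock: 18.32
tool_pos: [0.4288, -0.1947, 0.0602]
eef_rot: [0.998, 0.058, 0.0, 0.0]
contact_force: [0.8, 0.5, -1.2]
opening: 0.431
finger_force: 3.0
```

```bash
python3 -c "
from h import *
snap('top','t7');bot('t7')"
```

```text
t7 0.34 9 [-0.201  0.038] [-0.182  0.044]
t7 0.35 43 [-0.204  0.026] [-0.179  0.052]
t7 0.36 55 [-0.206  0.014] [-0.178  0.059]
t7 0.37 63 [-0.207  0.018] [-0.177  0.064]
t7 0.38 50 [-0.209  0.025] [-0.175  0.071]
```

Request:
send_rows(
  rows="0 0 -0.012 0;0 0 -0.024 0;0 0 -0.036 0;0 0 -0.048 0;0 0 -0.06 0;0 0 -0.072 0;0 0 -0.085 0;0 0 -0.1 0;0 0 -0.1 0;0 0 -0.1 0",
  force=3.5,
)

```text
clock: 19.2
tool_pos: [0.429, -0.1947, 0.0905]
eef_rot: [0.998, 0.058, 0.0, 0.0]
contact_force: [-0.7, 0.5, -1.0]
opening: 0.43
finger_force: 3.5
```

```bash
python3 -c "
from h import *
snap('top','t8');bot('t8',.3,.45);snap('scene','s8');bot('s8',.3,.46)
a=cv2.imread('pics/s8.png')[60:210,160:340];b=cv2.imread('pics/t8.png')[160:300,320:430]
cv2.imwrite('pics/c8.png',np.hstack([cv2.resize(a,(480,400)),cv2.resize(b,(314,400))]))
go(.43,-.195,.08)"
```

```text
t8 0.37 5 [-0.179  0.031] [-0.177  0.04 ]
t8 0.38 7 [-0.179  0.042] [-0.176  0.059]
s8 0.37 7 [-0.181  0.027] [-0.175  0.046]
s8 0.38 16 [-0.178  0.027] [-0.174  0.051]
s8 0.39 19 [-0.178  0.021] [-0.171  0.056]
s8 0.4 50 [-0.179  0.01 ] [-0.171  0.089]
s8 0.41 49 [-0.204  0.013] [-0.164  0.104]
s8 0.42 72 [-0.223  0.02 ] [-0.161  0.133]
s8 0.43 118 [-0.223  0.039] [-0.16  0.14]
s8 0.44 217 [-0.23   0.058] [-0.16  0.14]
s8 0.45 27 [-0.225  0.091] [-0.176  0.139]
row 0.004 0.002 0.034 0.000 | yaw -83.3 pos [ 0.4287 -0.1946  0.0901] q [ 0.17  0.79  0.27  2.16 -0.74  0.28 -0.38] t 19.3
```

View pics/c8.png

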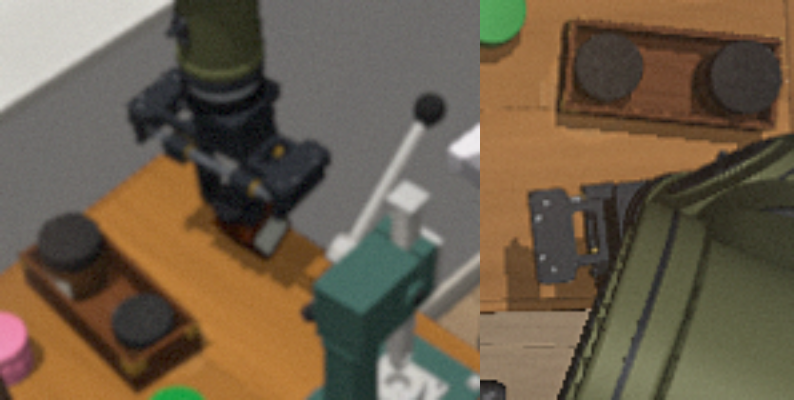

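The bottle hangs about 31° off upright with its base toward the robot, 12 mm above the table. I'll move it 5 cm forward, touch the base edge down and draw the cap back over it.

Request:
send_rows(
  rows="0.04 0 0 0;0.08 0 0 0;0.12 0 0 0;0.16 0 0 0;0.167 0 0 0;0.167 0 0 0;0.167 0 0.02 0;0.167 0 0.035 0;0.167 0 0.045 0;0.167 0 0.045 0",
  force=5,
)

```text
clock: 20.13
tool_pos: [0.4785, -0.1894, 0.0765]
eef_rot: [0.998, 0.058, 0.0, 0.0]
contact_force: [1.1, -0.2, 2.3]
opening: 0.428
finger_force: 5.0
```

```bash
python3 -c "
from h import *
go(.43,-.195,.078);print(sensors.get_state()['contact_force']);snap('scene','s9');bot('s9',.38,.52)"
```

```text
row -0.163 0.000 -0.005 0.000 | yaw -83.4 pos [ 0.4785 -0.1894  0.0765] q [ 0.1   0.85  0.33  2.04 -0.73  0.37 -0.44] t 20.13
[ 1.08046974 -0.2274963   2.30683917]
s9 0.42 6 [-0.175  0.019] [-0.172  0.033]
s9 0.43 7 [-0.172  0.021] [-0.167  0.038]
s9 0.44 17 [-0.172  0.016] [-0.168  0.04 ]
s9 0.45 28 [-0.171  0.01 ] [-0.166  0.075]
s9 0.46 44 [-0.184  0.01 ] [-0.164  0.075]
s9 0.47 39 [-0.218  0.012] [-0.164  0.12 ]
s9 0.48 93 [-0.218  0.009] [-0.163  0.136]
s9 0.49 193 [-0.223  0.049] [-0.16   0.138]
s9 0.5 32 [-0.22   0.077] [-0.175  0.124]
s9 0.52 13 [-0.235  0.038] [-0.196  0.046]
```

Request:
send_rows(
  rows="-0.02 0 -0.003 0;-0.04 0 -0.006 0;-0.06 0 -0.009 0;-0.08 0 -0.01 0;-0.1 0 -0.01 0;-0.12 0 -0.007 0;-0.14 0 -0.003 0;-0.16 0 0 0;-0.16 0 0 0;-0.16 0 0 0",
)

```text
clock: 21.02
tool_pos: [0.4304, -0.1947, 0.077]
eef_rot: [0.998, 0.058, 0.0, -0.0]
contact_force: [0.5, 0.5, 5.6]
opening: 0.429
finger_force: 5.0
```

```bash
python3 -c "
from h import *
go(.43,-.195,.078);print(sensors.get_state()['contact_force']);snap('scene','s10');bot('s10',.36,.52)
a=cv2.imread('pics/s10.png')[60:210,160:340];cv2.imwrite('pics/c10.png',cv2.resize(a,(720,600)))"
```

```text
row -0.002 0.001 -0.003 0.000 | yaw -83.4 pos [ 0.4304 -0.1947  0.077 ] q [ 0.19  0.82  0.23  2.16 -0.76  0.25 -0.37] t 21.02
[0.45158479 0.52418052 5.59231853]
s10 0.39 6 [-0.178  0.015] [-0.176  0.04 ]
s10 0.4 30 [-0.182  0.015] [-0.171  0.073]
s10 0.41 43 [-0.178  0.012] [-0.169  0.071]
s10 0.42 48 [-0.174  0.011] [-0.161  0.107]
s10 0.43 104 [-0.222  0.008] [-0.16   0.139]
s10 0.44 293 [-0.231  0.008] [-0.16   0.139]
s10 0.45 142 [-0.23   0.041] [-0.169  0.129]
s10 0.52 17 [-0.234  0.017] [-0.184  0.048]
```

View pics/c10.png

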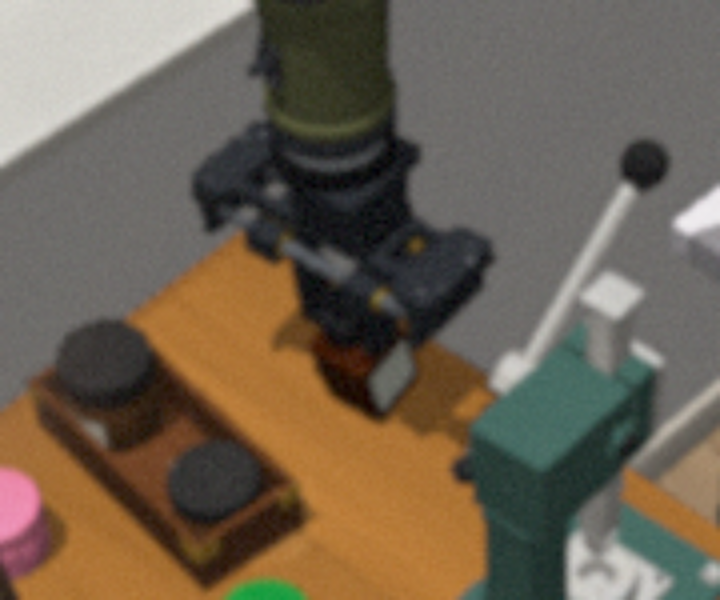

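Both jars stand at the box ends; the bottle is nearly upright but seems still to lean about 10–15° (its robot-side base edge is still raised). I'll draw the cap a bit further back, pressing lightly.

Request:
send_rows(
  rows="-0.015 0 0.003 0;-0.03 0 0.006 0;-0.045 0 0.008 0;-0.055 0 0.01 0;-0.055 0 0.01 0;-0.055 0 0.01 0",
)

```text
clock: 21.57
tool_pos: [0.4143, -0.1964, 0.0736]
eef_rot: [0.998, 0.058, -0.0, -0.0]
contact_force: [-0.7, -0.0, 1.5]
opening: 0.431
finger_force: 5.0
```

```bash
python3 -c "
from h import *
go(.43,-.195,.078);print(sensors.get_state()['contact_force']);snap('scene','s11');bot('s11',.36,.5)
w=cloud('s11').reshape(-1,3)
def side(t):
    w=cloud(t).reshape(-1,3);k=w[(w[:,0]>.36)&(w[:,0]<.48)&(w[:,1]>-.182)&(w[:,1]<-.164)&(w[:,2]>.006)&(w[:,2]<.07)];print(t,len(k));
    for z in np.arange(.01,.07,.01):
        j=k[np.abs(k[:,2]-z)<.005];print(round(z,3),len(j),j[:,0].min().round(4) if len(j) else '',j[:,0].max().round(4) if len(j) else '')
side('s10');side('s11')
"
```

```text
row 0.052 0.001 -0.015 0.000 | yaw -83.4 pos [ 0.4143 -0.1964  0.0736] q [ 0.23  0.81  0.19  2.19 -0.77  0.2  -0.34] t 21.57
[-0.65263346 -0.00421946  1.50458928]
s11 0.39 23 [-0.178  0.01 ] [-0.172  0.064]
s11 0.4 45 [-0.177  0.011] [-0.163  0.102]
s11 0.41 74 [-0.225  0.011] [-0.16   0.128]
s11 0.42 169 [-0.224  0.009] [-0.16  0.14]
s11 0.43 312 [-0.233  0.008] [-0.168  0.128]
s11 0.44 99 [-0.223  0.01 ] [-0.175  0.138]
s10 230
0.01 20 0.3937 0.4353
0.02 33 0.3884 0.4381
0.03 31 0.3919 0.4409
0.04 44 0.3936 0.443
0.05 40 0.4003 0.4463
0.06 43 0.4007 0.4479
s11 236
0.01 25 0.3777 0.4549
0.02 40 0.3875 0.4344
0.03 37 0.3869 0.4347
0.04 39 0.3864 0.4357
0.05 34 0.3933 0.4348
0.06 50 0.3894 0.4368
```

Side-face edges now run vertical (x 0.387 to 0.435 at all heights): upright. Releasing.

Request:
send_rows(
  rows="0 0 -0.005 0;0 0 -0.005 0;0 0 -0.005 0;0 0 -0.005 0;0 0 -0.005 0;0 0 -0.005 0;0 0 -0.005 0;0 0 -0.005 0",
  jaw=-1,
)

```text
clock: 22.28
tool_pos: [0.4144, -0.1963, 0.0752]
eef_rot: [0.998, 0.058, -0.0, -0.0]
contact_force: [-0.4, 0.3, 0.2]
opening: 0.991
finger_force: 0.0
```

Request:
send_rows(
  rows="0 0 -0.05 0;0 0 -0.1 0;0 0 -0.2 0;0 0 -0.3 0;0.1 0.2 -0.4 0;0.2 0.3 -0.4 0;0.3 0.4 -0.4 0;0.3 0.4 -0.4 0;0.3 0.4 -0.4 0",
)

```text
clock: 23.03
tool_pos: [0.5225, -0.3098, 0.1961]
eef_rot: [0.998, 0.058, 0.003, 0.003]
contact_force: [0.8, -1.1, -0.1]
opening: 1.002
finger_force: 0.0
```

```bash
python3 -c "
from h import *
go(.43,-.195,.15);snap('scene','s12');snap('top','t12')
for t in('s12','t12'):
    w=cloud(t).reshape(-1,3);m=(np.abs(w[:,0]-.412)<.07)&(np.abs(w[:,1]+.197)<.07)&(w[:,2]>.05)&(w[:,2]<.11)
    q=w[m];print(t,len(q),q[:,2].max() if len(q) else '')
    k=q[q[:,2]>.093];
    if len(k):print('cap',len(k),k.min(0),k.max(0),k.mean(0))
    k=q[(q[:,2]<.075)]
    if len(k):print('body',len(k),cv2.minAreaRect((k[:,:2]*1000).astype(np.float32)))
a=cv2.imread('pics/s12.png')[60:240,130:340];b=cv2.imread('pics/t12.png')[140:300,320:440]
cv2.imwrite('pics/c12.png',np.hstack([cv2.resize(a,(480,420)),cv2.resize(b,(315,420))]))"
```

```text
row -0.262 -0.417 0.149 0.000 | yaw -83.3 pos [ 0.5225 -0.3098  0.1961] q [ 0.16  0.78  0.56  1.7  -0.53  0.81 -0.5 ] t 23.03
s12 421 0.10273468960500032
cap 127 [ 0.39366504 -0.21464462  0.09303137] [ 0.43176406 -0.17697584  0.10273469] [ 0.41247933 -0.19440855  0.09710447]
body 229 ((412.7254333496094, -195.95022583007812), (48.73963165283203, 50.898521423339844), 6.394722938537598)
t12 254 0.10095595327792484
cap 80 [ 0.40077371 -0.20545869  0.09333638] [ 0.42863287 -0.17768495  0.10095595] [ 0.41667521 -0.18863042  0.09718318]
body 151 ((419.6073303222656, -185.62759399414062), (34.239288330078125, 62.4191780090332), 48.59012985229492)
```

View pics/c12.png

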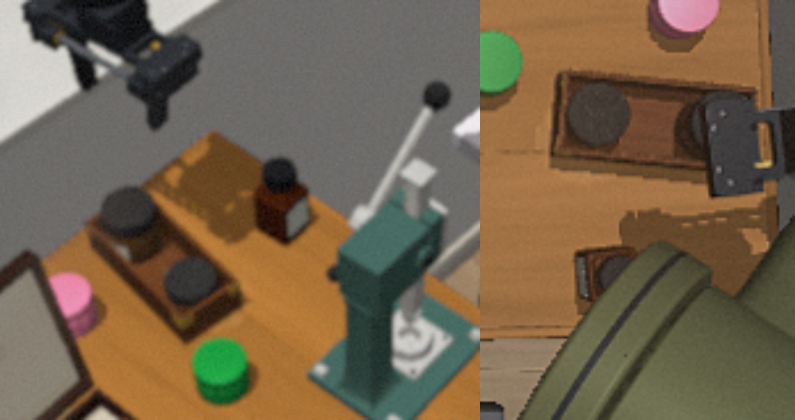

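The bottle stands upright free on the table at (282,200), hand well clear. Now regrasp by the cap from above.

```bash
python3 -c "
from h import *
go(.4125,-.196,.15)"
```

```text
row -0.305 -0.402 0.149 0.000 | yaw -83.4 pos [ 0.5175 -0.3053  0.1946] q [ 0.16  0.78  0.55  1.71 -0.53  0.81 -0.5 ] t 23.13
```

Request:
send_rows(
  rows="-0.32 -0.414 0 0;-0.32 -0.414 0 0;-0.32 -0.414 0 0;-0.32 -0.414 0 0;-0.32 -0.414 0 0;-0.32 -0.414 0.1 0;-0.32 -0.414 0.15 0;-0.32 -0.414 0.15 0",
)

```text
clock: 23.8
tool_pos: [0.4056, -0.191, 0.1485]
eef_rot: [0.998, 0.058, -0.002, -0.002]
contact_force: [-1.2, 0.1, -0.8]
opening: 1.003
finger_force: 0.0
```

```bash
python3 -c "
from h import *
go(.4125,-.196,.08)"
```

```text
row 0.022 0.020 0.228 0.000 | yaw -83.3 pos [ 0.4056 -0.191   0.1485] q [ 0.09  0.68  0.41  2.18 -0.68  0.41 -0.4 ] t 23.8
```

Request:
send_rows(
  rows="0.022 0.018 0 0;0.022 0.018 0.05 0;0.022 0.018 0.12 0;0.022 0.018 0.18 0;0.022 0.018 0.225 0;0.022 0.018 0.225 0;0.022 0.018 0.225 0",
)

```text
clock: 24.38
tool_pos: [0.4156, -0.198, 0.0832]
eef_rot: [0.998, 0.058, 0.0, 0.0]
contact_force: [-0.1, -0.4, 0.1]
opening: 1.002
finger_force: 0.0
```

Request:
send_rows(
  rows="0 0 0 0;0 0 0 0;0 0 0 0;0 0 0 0;0 0 0 0;0 0 0 0;0 0 0 0;0 0 0 0;0 0 0 0;0 0 0 0",
  jaw=1,
  force=20,
)

```text
clock: 25.22
tool_pos: [0.4152, -0.1974, 0.0827]
eef_rot: [0.998, 0.058, -0.0, -0.0]
contact_force: [0.2, 1.2, 0.9]
opening: 0.426
finger_force: 20.0
```

Request:
send_rows(
  rows="0 0 -0.05 0;0 0 -0.12 0;0 0 -0.2 0;0 0 -0.28 0;0 0 -0.28 0.033;0 0 -0.28 0.033;0 0 -0.28 0.033",
)

```text
clock: 25.8
tool_pos: [0.4153, -0.1973, 0.1669]
eef_rot: [0.999, -0.046, 0.0, 0.0]
contact_force: [-0.4, -0.2, -0.5]
opening: 0.426
finger_force: 20.0
```

```bash
python3 -c "
from h import *
go(.555,-.2414,.163,-95)"
```

```text
row 0.477 0.103 0.013 -0.001 | yaw -95.3 pos [ 0.4153 -0.1973  0.1669] q [ 0.02  0.68  0.53  2.14 -0.72  0.5  -0.56] t 25.8
```

Request:
send_rows(
  rows="0.12 0.05 0 0;0.24 0.1 0 0;0.36 0.1 0 0;0.475 0.103 0 0;0.48 0.103 0 0;0.48 0.103 0 0;0.48 0.103 0 0;0.48 0.103 0 0",
)

```text
clock: 26.47
tool_pos: [0.5538, -0.2414, 0.1663]
eef_rot: [0.999, -0.046, -0.001, -0.0]
contact_force: [0.8, 0.1, -0.4]
opening: 0.428
finger_force: 20.0
```

Run:
```python
from h import *
go(.557,-.2414,.12,-95)
snap('scene','s13');snap('top','t13')
W=cloud('s13');print(disc(W,(.561,-.184),.0295,.051),disc(W,(.551,-.297),.0315,.0715),fitbox(W,(.555,-.2415,0)))
w=W.reshape(-1,3);k=w[(np.abs(w[:,0]-.555)<.05)&(np.abs(w[:,1]+.24)<.05)&(w[:,2]>.085)&(w[:,2]<.143)]
print(len(k),k.min(0),k.max(0))
r=cv2.minAreaRect((k[:,:2]*1000).astype(np.float32));print(r)
a=cv2.imread('pics/s13.png')[80:240,120:290];b=cv2.imread('pics/t13.png')[140:240,330:440]
cv2.imwrite('pics/c13.png',np.hstack([cv2.resize(a,(510,480)),cv2.resize(b,(288,480))]))
```

```text
row 0.011 -0.001 0.154 -0.001 | yaw -95.3 pos [ 0.5538 -0.2414  0.1663] q [ 0.01  0.84  0.62  1.72 -0.65  0.8  -0.73] t 26.47
(array([ 0.56081826, -0.18225598]), np.int64(313), array([0.05959   , 0.06226614])) (array([ 0.56041345, -0.29870231]), np.int64(184), array([0.04778216, 0.06015171])) (array([ 0.55499791, -0.24191844, -0.08372086]), np.int64(308), 436)
372 [ 0.52654185 -0.26410117  0.08502816] [ 0.57567719 -0.21028288  0.14296638]
((560.9867553710938, -227.6964569091797), (36.66987609863281, 64.74925994873047), 41.43718338012695)
```

View pics/c13.png

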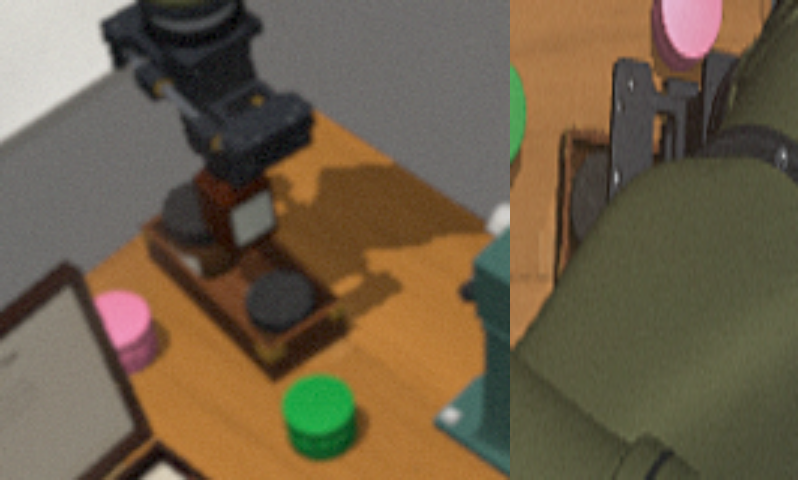

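The bottle hangs upright over the gap between the jars, with a clear gap on either side. I check tilt and yaw from the faces.

Run:
```python
from h import *
rng=np.random.default_rng(0)
w=cloud('s13').reshape(-1,3);k=w[(np.abs(w[:,0]-.552)<.04)&(np.abs(w[:,1]+.24)<.04)&(w[:,2]>.086)&(w[:,2]<.146)]
for it in range(2):
    best=None
    for _ in range(1500):
        p=k[rng.choice(len(k),3,False)];n=np.cross(p[1]-p[0],p[2]-p[0]);L=np.linalg.norm(n)
        if L<2e-4:continue
        n/=L
        if abs(n[2])>.4:continue
        i=np.abs((k-p[0])@n)<.0015
        if best is None or i.sum()>best.sum():best=i
    q=k[best];c=q.mean(0);n=np.linalg.svd(q-c)[2][2];n*=np.sign(n[0]+n[1])
    print(best.sum(),"c",c.round(4),"n",n.round(3),"az",np.degrees(np.arctan2(n[1],n[0])).round(1),"tilt",np.degrees(np.arcsin(n[2])).round(1),q.min(0).round(3),q.max(0).round(3));k=k[~best]
```

```text
179 c [ 0.5523 -0.2147  0.118 ] n [ 0.101  0.995 -0.02 ] az 84.2 tilt -1.2 [ 0.529 -0.218  0.087] [ 0.574 -0.211  0.146]
116 c [ 0.5726 -0.2381  0.1182] n [ 0.998 -0.066 -0.002] az -3.8 tilt -0.1 [ 0.57  -0.261  0.087] [ 0.575 -0.214  0.145]
```

Request:
send_rows(
  rows="0.018 -0.001 0 0;0.018 -0.001 0.02 0;0.018 -0.001 0.04 0;0.018 -0.001 0.06 0;0.018 -0.001 0.08 0;0.018 -0.001 0.08 0;0.018 -0.001 0.08 0",
)

```text
clock: 27.15
tool_pos: [0.5608, -0.2414, 0.142]
eef_rot: [0.999, -0.046, -0.001, -0.0]
contact_force: [1.1, 0.5, -0.8]
opening: 0.424
finger_force: 20.0
```

Request:
send_rows(
  rows="0 0 0.015 0;0 0 0.03 0;0 0 0.045 0;0 0 0.06 0;0 0 0.06 0;0 0 0.06 0",
)

```text
clock: 27.65
tool_pos: [0.561, -0.2415, 0.1243]
eef_rot: [0.999, -0.046, -0.0, -0.0]
contact_force: [0.2, -0.2, -0.4]
opening: 0.426
finger_force: 20.0
```

Run:
```python
from h import *
go(.557,-.2414,.089,-95);s=st()[0];print(s['contact_force'],s['moment'])
```

```text
row -0.013 0.001 0.118 -0.001 | yaw -95.2 pos [ 0.561  -0.2415  0.1243] q [ 0.03  0.9   0.57  1.73 -0.69  0.73 -0.7 ] t 27.65
[ 0.21026516 -0.19636245 -0.44778545] [ 0.01342314  0.20128819 -0.01842321]
```

No contact down to 42 mm; continuing.

Request:
send_rows(
  rows="0 0 0.015 0;0 0 0.03 0;0 0 0.045 0;0 0 0.06 0;0 0 0.06 0;0 0 0.06 0",
)

```text
clock: 28.15
tool_pos: [0.561, -0.2414, 0.1063]
eef_rot: [0.999, -0.046, -0.0, -0.0]
contact_force: [-0.1, 0.2, -0.8]
opening: 0.427
finger_force: 20.0
```

Request:
send_rows(
  rows="0 0 0.012 0;0 0 0.024 0;0 0 0.036 0;0 0 0.048 0;0 0 0.048 0;0 0 0.048 0",
)

```text
clock: 28.65
tool_pos: [0.561, -0.2415, 0.092]
eef_rot: [0.999, -0.046, -0.0, -0.0]
contact_force: [-0.3, -0.6, -0.7]
opening: 0.421
finger_force: 20.0
```

Request:
send_rows(
  rows="0 0 0.005 0;0 0 0.01 0;0 0 0.01 0;0 0 0.01 0",
)

```text
clock: 28.98
tool_pos: [0.5612, -0.2415, 0.0893]
eef_rot: [0.999, -0.046, -0.0, -0.0]
contact_force: [-0.1, 0.0, -0.9]
opening: 0.424
finger_force: 20.0
```

Request:
send_rows(
  rows="0 0 0.004 0;0 0 0.004 0;0 0 0.004 0",
)

```text
clock: 29.23
tool_pos: [0.5615, -0.2416, 0.0887]
eef_rot: [0.999, -0.046, 0.0, -0.0]
contact_force: [-0.3, 1.2, 4.4]
opening: 0.421
finger_force: 20.0
```

Request:
send_rows(
  rows="0 0 0 0;0 0 0 0;0 0 0 0;0 0 0 0;0 0 0 0;0 0 0 0;0 0 0 0",
  jaw=-1,
)

```text
clock: 29.82
tool_pos: [0.5612, -0.2416, 0.088]
eef_rot: [0.999, -0.046, -0.0, -0.0]
contact_force: [-0.2, 0.1, -0.9]
opening: 0.929
finger_force: 0.0
```

Request:
send_rows(
  rows="0 0 -0.05 0;0 0 -0.12 0;0 0 -0.2 0;0 0 -0.3 0;0 0 -0.42 0;0 0 -0.5 0;0 0 -0.5 0;0 0 -0.5 0",
)

```text
clock: 30.48
tool_pos: [0.5618, -0.2419, 0.2393]
eef_rot: [0.999, -0.045, 0.001, 0.0]
contact_force: [-0.4, 0.5, -0.0]
opening: 1.0
finger_force: 0.0
```

Run:
```python
from h import *
go(.557,-.2414,.089,-95)
snap('scene','s14')
w=cloud('s14').reshape(-1,3)
for n,(x,y,r,z) in dict(cap=(.557,-.241,.02,.104),low=(.56,-.184,.025,.052),tall=(.55,-.297,.025,.072)).items():
    k=w[(np.hypot(w[:,0]-x,w[:,1]-y)<r)&(np.abs(w[:,2]-z)<.006)];A=np.c_[k[:,:2],np.ones(len(k))];p=np.linalg.lstsq(A,k[:,2],rcond=None)[0];print(n,len(k),np.median(k[:,2]),k[:,:2].mean(0),np.degrees(p[:2]))
a=cv2.imread('pics/s14.png');cv2.imwrite('pics/c14.png',cv2.resize(a,(800,600)))
```

```text
row -0.017 -0.000 0.501 -0.001 | yaw -95.2 pos [ 0.5618 -0.2419  0.2393] q [-0.03  0.76  0.69  1.64 -0.57  0.95 -0.8 ] t 30.48
cap 125 0.10261005210766228 [ 0.55755208 -0.23880958] [-0.17336294  2.83043706]
low 244 0.052276213530005444 [ 0.56075517 -0.18410446] [-0.50552201 -0.46295978]
tall 208 0.07127524744365277 [ 0.55079502 -0.29861924] [-0.19841543  1.00834831]
```

View pics/c14.png

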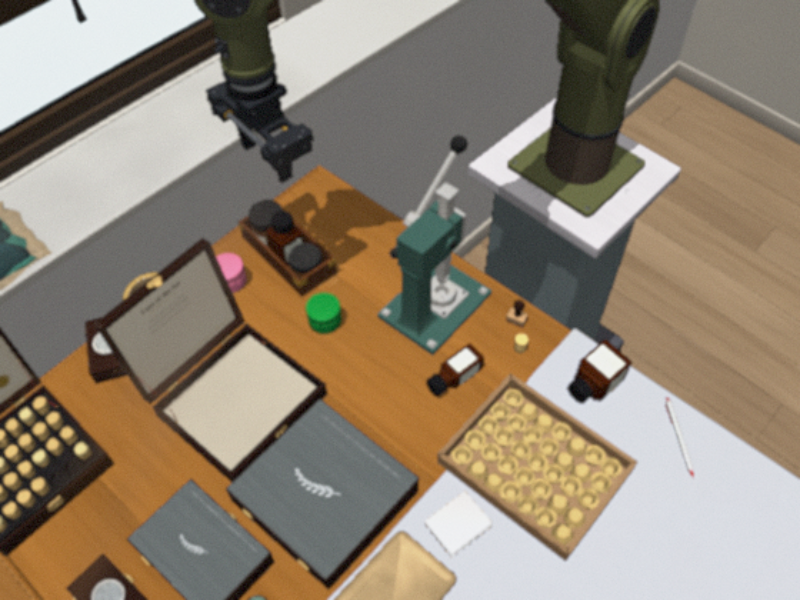

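All three stand in the box at the right heights (tops at 103, 52 and 71 mm); the slim and wide bottles lie untouched and the gripper is clear.

```bash
python3 -c "
from h import *
print(finish_job())"
```

```text
the job is handed in; nothing more can be done
None
```

I finished the packing and handed the job in at about 30 s: in the last picture both jars and the mid bottle stand upright in the box, the bottle having first been stood on the table and released, and the wide and slim bottles still lie where they were.

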